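Slide the power module into the open chassis

TASK

Take the power module with the blue handle and slide it, thin tray first, into the empty bay of the dark chassis under the yellow cross-bar, until the module's face plate is flush against the chassis front, lying flat and straight in the bay. Let go of it there, and leave the module with the orange handle where it lies.

Things in the scene. Friction and masses are not known exactly. Their poses are not given: they have to be found in the camera images.
- blue_grip (a point): Centre of the upright blue handle fin of the module to fit (loose, about 0.35 kg, flat on the bench, left or right), 54 mm above its underside. Fin 30 mm long (x), 14 thick (y), 26 to 82 mm above the underside: pinch its thickness from above. x points to the tray end, z up. Under the fin a white block 70 wide, 26 high, x -32 to +28 mm. Its centre of mass is 13 mm along x from the fin.
- blue_tip (a point): Middle of the blue module's tray end, 104 mm along x from the handle centre, 8 mm above the underside; same axes. Next to the block is an aluminium face plate 100 mm wide, 42 high, x +28 to +34 mm from the handle; then the flat tray, 60 wide, 16 high (parts on its green board 21), x +34 to +104 mm.
- bay_mouth (a point): Bench-level centre of the bay's mouth in the fixed dark chassis, 62 mm high. x points into the bay, y left, z up. Bay: 80 mm wide, bench as floor, no sill. Yellow bar roofs it from 0 to 40 mm in, 32 to 62 mm up; then open on top, rear wall 158 mm in. Front face spans y -150 to +60 mm. With the face plate flush, handle centre is at x = -34 mm, tray end at +70 mm.
- orange_grip (a point): Centre of the orange handle of another, otherwise identical loose module (same sizes and axes), on the other side from the blue one; it must stay there. Unlisted and out of the way: black remote control and white dome camera left of the chassis, red screwdriver right of it.
Not all that is in view belongs to the job. Leave any pink look-alike of the part that bears blue_grip alone.

How it is judged:
By the outcome, as a careful person would: the job done as asked, in the order asked, and still so for the second after the job is handed in, with the robot touching nothing.
It also fails if it takes over 42 s, if anything falls off the work surface, if the arm or the gripper's body presses on something with over 40 N, if the wrist force passes 120 N, or if a joint passes its speed limit or range.

ROBOT

A 6-joint arm with a two-finger parallel gripper is mounted at the origin on the work surface. World frame = base frame: x ahead of the robot, y to its left, z up, the work surface at z = 0. Lengths are in m, angles in degrees, forces in N, time in s.
With the tool pointing down it reaches from about 0.25 to 0.725 m from the base axis. Payload 9.7 kg.
Tool frame: the origin (TCP) lies at the very end of the fingers, on their centre line; the grasp point (between the pads) lies 19 mm behind it (bot.grip_depth is the distance from the TCP to the grasp point, in m); z points along the fingers, y is the direction in which the jaws open and shut (so a half turn about z gives the same grasp; the last joint's range is limited). The gripper opens to 85 mm and grips with 20 to 120 N. Pads are 22 mm wide; open, the fingers measure 114 mm over their backs; the gripper's body (76 mm by 85 mm) begins 54 mm behind the grasp point. The pads swing forward as they close: fully open they stand 13 mm farther back than shut.
Start: joints at [-67.093, 4.979, 10.078, 95.1, 0, 90], TCP at [0.214, -0.507, 0.231] pointing down, gripper open.
Joint ranges: [-179.16, 179.16], [-48.56, 103.87], [-65.8, 70.77], [-126.05, 130.52], [-82.76, 87.17], [-180, 180]. Speed limits (degrees/s): [127.2, 127.2, 147.25, 180, 180, 180].

INTERFACE

Orientations are given as [roll, pitch, yaw] about the fixed x, y, z axes, in that order (R = Rz(yaw) Ry(pitch) Rx(roll)).
In Python, from workcell import telemetry, optics, order, bot gives the robot as it stands. The module is installed in compiled form; this text tells all that it offers.
- The arm moves only by the shell command python3 -m inch 'ROWS' [FORCE]. ROWS is JSON, a list of rows, each a list of 7 numbers: the shift along the tool's x, y, z in m, then the turn, a rotation vector about the tool's x, y, z in rad, then the closure, from 0 (fully open) to 1 (shut). In form: [[tx, ty, tz, rx, ry, rz, grip], ...]. A call has 1 to 12 rows; each row is the pose to reach, as a shift and turn from the pose commanded when the call began, along the tool's axes at that moment; what a row does not reach only later rows make up. A row lasts 1/12 s, in which the tool goes at most 41.7 mm and 7.16 degrees, less where a joint would pass 70% of its speed; a pose out of reach is approached as far as the arm can. A call with a gripper value outside its range is refused whole. The fingers move at their own pace and stop on an object; FORCE is the grip in N (left out, the last holds). Time passes only in rows, so rows that repeat a pose let the fingers close. It gives the time, the measured TCP pose, the force and the opening at its end, in the units of the state.
- telemetry.get_obs(): the state, without advancing time (a new reading comes with each control period).
- optics.camera(name): name is "scene" or "top"; returns (picture, depth): 420x560x3 uint8, red, green, blue; 420x560 float32, m along the optical axis (not along the pixel's ray), 0 where there is no reading.
- optics.camera_info(name): a dict with "camera_matrix" (3x3 intrinsics, pixels), "xyz" and "attitude" of the camera in the world. Camera axes: x right, y down, z forward; pixel columns grow to the right and rows downward; lengths in m; the calibration is good to about 2 mm. A picture is of the moment at which its call begins. camera_info takes no time and is no camera call.
- order.job_done(): hands the job in, once; it reports no verdict.
The state is a dict: "time": time; "q": joint angles; "qd": joint speeds; "joint_efforts": joint torques, N m; "ee_pos": TCP position; "tcp_rot": TCP orientation; "wrist_force": force on the tool from outside, world axes, zero at the start; "torque": the same for the moment, N m; "opening": finger opening in m.
Only numpy, scipy, OpenCV 4.12 (cv2) and the standard library are available. Lean on these libraries where they do the work, as an engineer would, in place of code of your own. Each camera call takes 0.05 s, during which the arm holds its last target. There are 200 camera calls.

## Working session

There is one attempt and no reset: what is moved stays moved. The work goes in short steps, Python scripts to look and compute and a shell command to move; the robot and the scene stay as the last step left them, time stands still between calls to the robot, and variables do not carry over. Pictures are saved under pics/ and viewed, about 8 in all and at most 12, crops included, and the job is handed in when it is done.

```bash
mkdir -p pics
cat > h.py <<'E'
import numpy as np, cv2
from scipy.spatial.transform import Rotation as R
from workcell import telemetry, optics, order, bot
def cam(n):
    im,d=optics.camera(n); i=optics.camera_info(n); return im,d,i
def rot(a):
    a=np.array(a,float)
    return a if a.shape==(3,3) else R.from_euler('xyz',a,degrees=True).as_matrix()
def ray(i,u,v,z):
    K=np.array(i["camera_matrix"]);r=rot(i["attitude"])@np.linalg.inv(K)@np.array([u,v,1.]);c=np.array(i["xyz"])
    return c+r*(z-c[2])/r[2]
def cloud(i,d):
    K=np.array(i["camera_matrix"]);v,u=np.mgrid[:d.shape[0],:d.shape[1]]
    p=np.stack([(u-K[0,2])/K[0,0]*d,(v-K[1,2])/K[1,1]*d,d],-1)
    return p@rot(i["attitude"]).T+np.array(i["xyz"])
E
python3 - <<'E'
from h import *
for n in("top","scene"):
    im,d,i=cam(n); cv2.imwrite(f"pics/{n}0.png",im[:,:,::-1]); np.savez(f"{n}0.npz",im=im,d=d); print(n,i)
print(telemetry.get_obs())
E
```

```text
top {'camera_matrix': array([[442.73995733,   0.        , 282.02246167],
       [  0.        , 442.73995733, 206.2768447 ],
       [  0.        ,   0.        ,   1.        ]]), 'xyz': array([0.32862604, 0.11256125, 1.26182966]), 'attitude': array([-169.35450322,   -0.59604509,  -89.47315499])}
scene {'camera_matrix': array([[444.77073926,   0.        , 273.16990498],
       [  0.        , 444.77073926, 209.85582691],
       [  0.        ,   0.        ,   1.        ]]), 'xyz': array([ 1.16495924, -0.47086417,  1.07978404]), 'attitude': array([-139.98659261,   -1.06066228,   49.94656658])}
{'time': 0.1, 'q': array([-6.70948379e+01,  5.00644485e+00,  1.00397249e+01,  9.50983219e+01,
       -7.37483680e-04,  9.00023125e+01]), 'qd': array([-0.00620705, -0.05289965,  0.13432189,  0.0669884 ,  0.01190273,
       -0.02847134]), 'joint_efforts': array([-2.05303108e-04, -5.21560764e+01,  4.65653908e+01,  1.59059587e-02,
       -2.91643983e-05,  2.79425660e-05]), 'ee_pos': array([ 0.21398498, -0.50645552,  0.23067493]), 'tcp_rot': array([-1.79934958e+02,  7.40108355e-04,  2.29028504e+01]), 'wrist_force': array([ 0.36083966, -0.16696594,  0.9019006 ]), 'torque': array([ 0.0156679 , -0.00017241,  0.00534117]), 'opening': 0.08551824897274185}
```

View pics/top0.png

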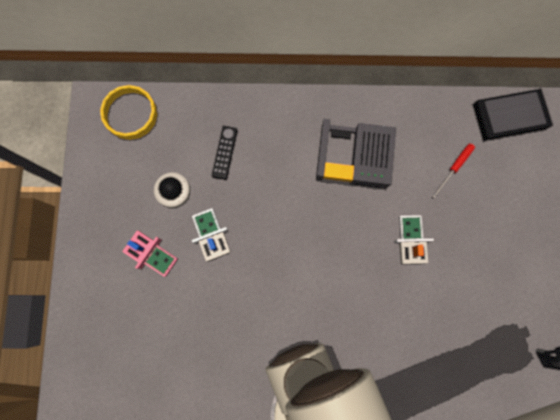

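View pics/scene0.png

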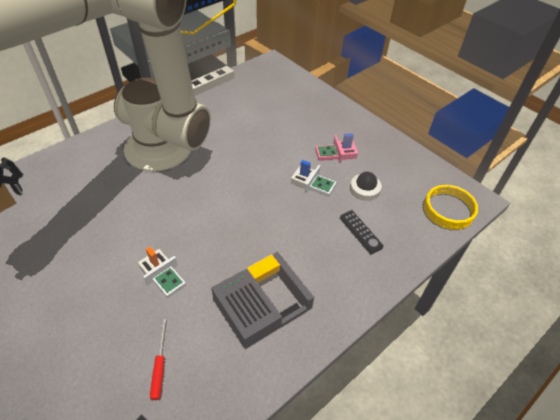

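Two blue-handled candidates: the white-bodied one at top (210,240) / scene (305,172), and a pink one at top (140,245) / scene (345,148). The white one fits, since the description gives a white block and an aluminium plate. The pink one is the look-alike. The chassis with the yellow bar is at top (355,155). I'll confirm in a crop and measure.

```bash
cat > meas.py <<'E'
from h import *
def biggest(m,box):
    k=np.zeros_like(m);x0,y0,x1,y1=box;k[y0:y1,x0:x1]=m[y0:y1,x0:x1]
    n,l,s,c=cv2.connectedComponentsWithStats(k.astype(np.uint8)); j=1+np.argmax(s[1:,4]); return l==j
def masks(im):
    h=cv2.cvtColor(im,cv2.COLOR_RGB2HSV);H,S,V=[h[...,k].astype(int) for k in range(3)]
    return dict(blue=(H>105)&(H<130)&(S>110)&(V>60),green=(H>50)&(H<95)&(S>70),yellow=(H>15)&(H<32)&(S>150)&(V>120),
      white=(S<50)&(V>150),dark=(V<85)&(S<60))
E
python3 - <<'E'
from meas import *
B={"top":dict(blue=(185,200,235,270),green=(185,200,235,270),yellow=(310,150,370,190),dark=(305,110,410,195)),
   "scene":dict(blue=(285,150,340,200),green=(285,150,345,205),yellow=(240,250,290,285),dark=(200,240,330,350))}
for n in B:
    z=np.load(n+"0.npz");im,d=z["im"],z["d"];i=optics.camera_info(n);P=cloud(i,d);M=masks(im)
    for k,b in B[n].items():
        m=biggest(M[k],b);v,u=np.nonzero(m);p=P[m];p=p[d[m]>0]
        print(n,k,m.sum(),u.mean().round(1),v.mean().round(1),"mean",p.mean(0).round(4),"z pct",np.percentile(p[:,2],[5,50,95]).round(4))
        if k in("green","yellow","dark"):
            zz={"green":.018,"yellow":.062,"dark":.062}[k]
            q=p[abs(p[:,2]-zz)<.012]; r=cv2.minAreaRect((q[:,:2]*1000).astype(np.float32));print("   rect",r)
            print("   corners",cv2.boxPoints(r).round(1).tolist())
        if k=="blue":
            t=p[p[:,2]>.074];print("   top pts",len(t),t.mean(0).round(4), "ray@.082",ray(i,u.mean(),v.mean(),.06).round(4))
a=np.load("top0.npz")["im"][110:275,115:415,::-1];b=np.load("scene0.npz")["im"][130:350,200:400,::-1]
a=cv2.resize(a,None,fx=2.6,fy=2.6,interpolation=cv2.INTER_CUBIC);cv2.imwrite("pics/crop.png",a)
E
```

```text
top blue 54 211.7 244.2 mean [0.4457 0.2888 0.0812] z pct [0.0777 0.0819 0.0848]
   top pts 52 [0.4462 0.2889 0.0819] ray@.082 [0.4478 0.2919 0.06  ]
top green 260 205.9 222.8 mean [0.5126 0.3173 0.017 ] z pct [0.0125 0.0172 0.0215]
   rect ((512.4404296875, 317.1966857910156), (52.9479866027832, 45.004634857177734), 21.984113693237305)
   corners [[479.5, 328.20001220703125], [496.29998779296875, 286.3999938964844], [545.4000244140625, 306.20001220703125], [528.5999755859375, 348.0]]
top yellow 434 338.7 171.2 mean [ 0.6564 -0.0558  0.0616] z pct [0.0564 0.0623 0.066 ]
   rect ((656.760986328125, -55.45744705200195), (81.11834716796875, 42.2286262512207), 83.51868438720703)
   corners [[631.2000122070312, -93.4000015258789], [673.2000122070312, -98.0999984741211], [682.2999877929688, -17.5], [640.4000244140625, -12.800000190734863]]
top dark 865 375.1 149.6 mean [ 0.7205 -0.1597  0.0631] z pct [0.0591 0.0632 0.0674]
   rect ((721.4067993164062, -158.94595336914062), (82.21156311035156, 107.55457305908203), 83.90103149414062)
   corners [[663.5999755859375, -194.10000610351562], [770
[... 566 characters left out ...]

scene yellow 503 264.1 268.0 mean [ 0.6624 -0.0556  0.059 ] z pct [0.0409 0.0619 0.0655]
   rect ((658.0174560546875, -55.34033966064453), (81.29940032958984, 42.38270568847656), 83.72010803222656)
   corners [[632.5, -93.4000015258789], [674.5999755859375, -98.0999984741211], [683.5, -17.299999237060547], [641.4000244140625, -12.600000381469727]]
scene dark 1059 269.2 312.8 mean [ 0.7609 -0.1171  0.0288] z pct [0.0066 0.0272 0.0546]
   rect ((721.7172241210938, -110.5059585571289), (204.34140014648438, 161.0231475830078), 83.61237335205078)
   corners [[630.2999877929688, -203.10000610351562], [790.4000244140625, -221.0], [813.0999755859375, -17.899999618530273], [653.0999755859375, -0.0]]
```

View pics/crop.png

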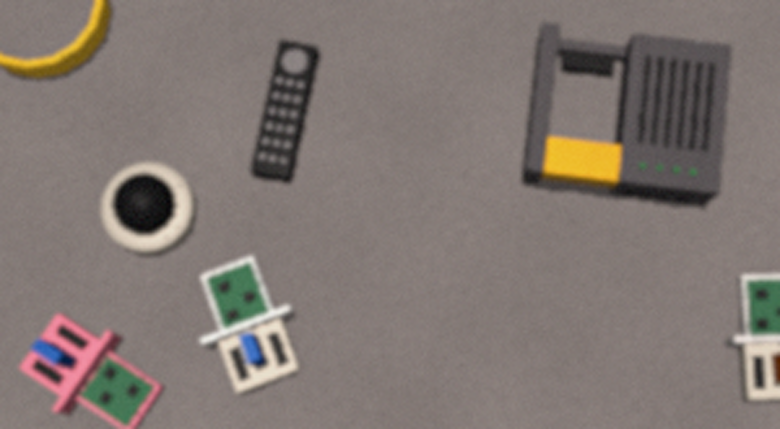

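The crop confirms the white-bodied blue module at crop (250,330) is the target; the pink one is a decoy. 
- **Module:** fin at about (0.447, 0.289), yaw about 22.8°.
- **Bay:** mouth at about (0.637, -0.053), yaw about -6.4°.
- **Tool:** x is already at yaw 22.9°.

Moving to above the handle.

```bash
python3 -m inch '[[0.3,-0.365,0.03,0,0,0,0],[0.3,-0.365,0.03,0,0,0,0],[0.3,-0.365,0.03,0,0,0,0],[0.3,-0.365,0.03,0,0,0,0],[0.3,-0.365,0.03,0,0,0,0],[0.3,-0.365,0.03,0,0,0,0],[0.3,-0.365,0.03,0,0,0,0],[0.3,-0.365,0.03,0,0,0,0],[0.3,-0.365,0.03,0,0,0,0],[0.3,-0.365,0.03,0,0,0,0],[0.3,-0.365,0.03,0,0,0,0],[0.3,-0.365,0.03,0,0,0,0]]'
python3 -m inch '[[0.224,-0.278,0.05,0,0,0,0],[0.224,-0.278,0.05,0,0,0,0],[0.224,-0.278,0.05,0,0,0,0],[0.224,-0.278,0.05,0,0,0,0],[0.224,-0.278,0.05,0,0,0,0],[0.224,-0.278,0.05,0,0,0,0],[0.224,-0.278,0.05,0,0,0,0],[0.224,-0.278,0.05,0,0,0,0],[0.224,-0.278,0.05,0,0,0,0],[0.224,-0.278,0.05,0,0,0,0],[0.224,-0.278,0.05,0,0,0,0],[0.224,-0.278,0.05,0,0,0,0]]'
```

```text
time: 1.1
ee_pos: [0.3486, -0.0498, 0.2008]
tcp_rot: [-179.9, -0.0, 23.1]
wrist_force: [-0.6, 0.1, -0.4]
opening: 0.0853
time: 2.1
ee_pos: [0.4695, 0.2417, 0.151]
tcp_rot: [-178.3, 0.1, 26.4]
wrist_force: [-0.6, -1.0, 0.1]
opening: 0.0856
```

```bash
python3 -m inch '[[0,0,0,0,0,0,0],[0,0,0,0,0,0,0],[0,0,0,0,0,0,0]]'
python3 - <<'E'
from h import *
s=telemetry.get_obs();print(s["q"].round(2),s["qd"].round(2),s["ee_pos"],s["tcp_rot"])
T=R.from_euler('xyz',s["tcp_rot"],degrees=True)
D=R.from_euler('xyz',[180,0,22.8],degrees=True)
print("shift",T.inv().apply(np.array([.447,.289,.036])-s["ee_pos"]).round(4),"turn",(T.inv()*D).as_rotvec().round(4))
E
```

```text
time: 2.35
ee_pos: [0.4696, 0.2413, 0.1519]
tcp_rot: [-178.3, 0.0, 26.3]
wrist_force: [0.1, -0.0, -0.6]
opening: 0.0852
[ 26.26   1.08  -2.79  86.14   1.73 179.94] [-0.05  0.13  0.13 -0.09  0.05 -0.01] [0.46959108 0.24125985 0.1519107 ] [-1.78268136e+02  7.14776748e-03  2.63139183e+01]
shift [ 0.0009 -0.0493  0.1175] turn [-0.0302  0.0011  0.0613]
```

Joint 6 has hit its +180° limit, so I'll use the equivalent grasp half a turn round by rotating about tool -z.

```bash
python3 -m inch '[[0,-0.01,0,0,0,-0.12,0],[0,-0.03,0,0,0,-0.24,0],[0,-0.049,0,0,0,-0.36,0],[0,-0.049,0,0,0,-0.48,0],[0,-0.049,0,0,0,-0.6,0],[0,-0.049,0,0,0,-0.72,0],[0,-0.049,0,0,0,-0.84,0],[0,-0.049,0,0,0,-0.96,0],[0,-0.049,0,0,0,-1.08,0],[0,-0.049,0,0,0,-1.2,0],[0,-0.049,0,0,0,-1.32,0],[0,-0.049,0,0,0,-1.44,0]]'
python3 - <<'E'
from h import *
s=telemetry.get_obs();print(s["q"].round(2),s["qd"].round(2),s["ee_pos"],s["tcp_rot"])
T=R.from_euler('xyz',s["tcp_rot"],degrees=True)
D=R.from_euler('xyz',[180,0,-157.2],degrees=True)
print("shift",T.inv().apply(np.array([.447,.289,.14])-s["ee_pos"]).round(4),"turn",(T.inv()*D).as_rotvec().round(4))
E
```

```text
time: 3.35
ee_pos: [0.448, 0.2852, 0.1533]
tcp_rot: [-179.8, -1.7, 109.2]
wrist_force: [0.9, -0.1, 0.1]
opening: 0.0856
[ 31.56   1.34  -2.36  86.15   1.73 102.39] [-7.000e-02 -1.000e-01 -0.000e+00 -5.000e-02  1.000e-02 -8.188e+01] [0.44796747 0.28523121 0.15333908] [-179.77550208   -1.72256039  109.16395046]
shift [0.0035 0.0004 0.0134] turn [ 0.0216 -0.0263 -1.6341]
```

```bash
python3 -m inch '[[0.003,0,0,0,0,-0.12,0],[0.003,0,0.01,0,0,-0.24,0],[0.003,0,0.01,0,0,-0.36,0],[0.003,0,0.01,0,0,-0.48,0],[0.003,0,0.01,0,0,-0.6,0],[0.003,0,0.01,0,0,-0.72,0],[0.003,0,0.01,0,0,-0.84,0],[0.003,0,0.01,0,0,-0.96,0],[0.003,0,0.01,0,0,-1.08,0],[0.003,0,0.01,0,0,-1.2,0],[0.003,0,0.01,0,0,-1.32,0],[0.003,0,0.01,0,0,-1.44,0]]'
python3 -m inch '[[0,0,0,0,0,0,0],[0,0,0,0,0,0,0],[0,0,0,0,0,0,0]]'
cat > go.py <<'E'
import sys
from h import *
s=telemetry.get_obs();print(s["time"],s["q"].round(1),s["ee_pos"].round(4),s["tcp_rot"].round(2),s["wrist_force"].round(1),s["opening"].round(4))
x,y,z,w=map(float,sys.argv[1:5])
T=R.from_euler('xyz',s["tcp_rot"],degrees=True);D=R.from_euler('xyz',[180,0,w],degrees=True)
print("shift",T.inv().apply(np.array([x,y,z])-s["ee_pos"]).round(4),"turn",(T.inv()*D).as_rotvec().round(4))
E
python3 go.py .447 .289 .037 -157.2
```

```text
time: 4.35
ee_pos: [0.4469, 0.2883, 0.1434]
tcp_rot: [178.3, -0.5, -168.3]
wrist_force: [0.9, -0.5, -0.5]
opening: 0.0853
time: 4.6
ee_pos: [0.4469, 0.2886, 0.1432]
tcp_rot: [178.3, -0.5, -168.9]
wrist_force: [0.1, 0.4, 0.3]
opening: 0.0857Traceback (most recent call last):
  File "go.py", line 3, in <module>
    s=telemetry.get_obs();print(s["time"],s["q"].round(1),s["ee_pos"].round(4),s["tcp_rot"].round(2),s["wrist_force"].round(1),s["opening"].round(4))
                                                                                                                               ^^^^^^^^^^^^^^^^^^
AttributeError: 'float' object has no attribute 'round'
```

```bash
sed -i 's/s\["opening"\].round(4)/round(s["opening"],4)/' go.py; python3 go.py .447 .289 .037 -157.2
```

```text
4.6 [31.9  1.5 -3.3 85.   1.7 20.8] [0.4469 0.2886 0.1432] [ 178.33   -0.48 -168.87] [0.1 0.4 0.3] 0.0857
shift [-0.001  -0.0027  0.1061] turn [ 0.0299 -0.0054 -0.2039]
```

```bash
python3 -m inch '[[-0.001,-0.002,0,0.015,-0.003,-0.1,0],[-0.001,-0.003,0.01,0.03,-0.005,-0.204,0],[-0.001,-0.003,0.04,0.03,-0.005,-0.204,0],[-0.001,-0.003,0.07,0.03,-0.005,-0.204,0],[-0.001,-0.003,0.09,0.03,-0.005,-0.204,0],[-0.001,-0.003,0.102,0.03,-0.005,-0.204,0],[-0.001,-0.003,0.106,0.03,-0.005,-0.204,0],[-0.001,-0.003,0.106,0.03,-0.005,-0.204,0]]'
python3 go.py .447 .289 .037 -157.2
```

```text
time: 5.27
ee_pos: [0.4468, 0.2887, 0.0366]
tcp_rot: [-180.0, -0.1, -157.0]
wrist_force: [-0.7, -0.5, 0.9]
opening: 0.0855
5.2667 [ 32.9   3.4 -13.2  73.5   0.    9.9] [0.4468 0.2887 0.0366] [-1.7999e+02 -9.0000e-02 -1.5702e+02] [-0.7 -0.5  0.9] 0.0855
shift [-0.0003  0.0002 -0.0004] turn [-0.0003 -0.0016  0.0031]
```

```bash
python3 -m inch '[[0,0,0,0,0,0,0.5],[0,0,0,0,0,0,1],[0,0,0,0,0,0,1],[0,0,0,0,0,0,1],[0,0,0,0,0,0,1],[0,0,0,0,0,0,1],[0,0,0,0,0,0,1],[0,0,0,0,0,0,1],[0,0,0,0,0,0,1],[0,0,0,0,0,0,1]]' 50
python3 go.py .447 .289 .037 -157.2
python3 - <<'E'
from h import *
o=[]
for n,(x,y,w,h) in (("top",(150,190,120,100)),("scene",(240,120,120,100))):
    im,d,i=cam(n);o.append(cv2.resize(im[y:y+h,x:x+w,::-1],None,fx=3.3,fy=3.3,interpolation=cv2.INTER_CUBIC))
cv2.imwrite("pics/grasp.png",np.hstack(o))
E
```

```text
time: 6.1
ee_pos: [0.4472, 0.2892, 0.0374]
tcp_rot: [180.0, 0.0, -156.9]
wrist_force: [-0.7, 0.9, 5.0]
opening: 0.0134
6.1 [ 32.9   3.4 -13.1  73.5   0.    9.8] [0.4472 0.2892 0.0374] [ 1.7998e+02  1.0000e-02 -1.5694e+02] [-0.7  0.9  5. ] 0.0134
shift [ 0.0003 -0.0001  0.0004] turn [0.0003 0.0002 0.0045]
```

View pics/grasp.png

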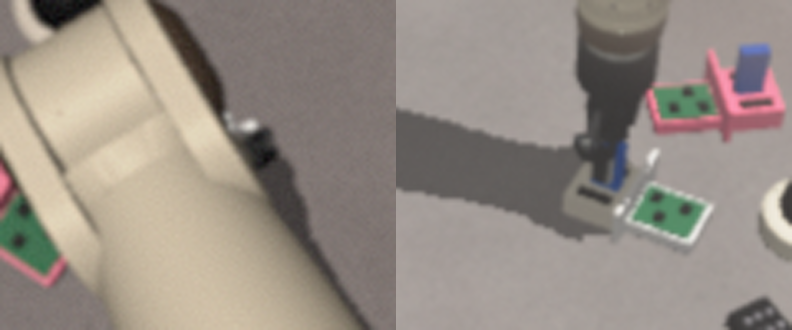

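Firm grasp: 13.4 mm opening, pads on the blue fin, pink module untouched. Lifting, then checking the carry.

```bash
python3 -m inch '[[0,0,-0.005,0,0,0,1],[0,0,-0.012,0,0,0,1],[0,0,-0.022,0,0,0,1],[0,0,-0.032,0,0,0,1],[0,0,-0.038,0,0,0,1],[0,0,-0.04,0,0,0,1],[0,0,-0.04,0,0,0,1]]' 80
python3 go.py .5038 -.0383 .077 173.6
```

```text
time: 6.78
ee_pos: [0.4475, 0.2891, 0.0778]
tcp_rot: [180.0, 0.0, -157.0]
wrist_force: [0.5, 0.4, -3.5]
opening: 0.0132
6.7833 [32.9  2.4 -9.6 78.  -0.   9.8] [0.4475 0.2891 0.0778] [ 1.7999e+02  4.0000e-02 -1.5695e+02] [ 0.5  0.4 -3.5] 0.0132
shift [ 0.0763 -0.3233  0.0007] turn [3.00e-04 6.00e-04 5.14e-01]
```

```bash
python3 -m inch '[[0.002,-0.008,0,0,0,0.02,1],[0.006,-0.025,0,0,0,0.06,1],[0.012,-0.052,0,0,0,0.11,1],[0.02,-0.085,0,0,0,0.17,1],[0.028,-0.12,0,0,0,0.23,1],[0.037,-0.155,0,0,0,0.29,1],[0.045,-0.19,0,0,0,0.35,1],[0.053,-0.225,0,0,0,0.4,1],[0.061,-0.26,0,0,0,0.45,1],[0.068,-0.29,0,0,0,0.49,1],[0.073,-0.312,0,0,0,0.51,1],[0.076,-0.323,0,0,0,0.514,1]]'
python3 -m inch '[[0,0,0,0,0,0,1],[0,0,0.01,0,0,0,1],[0,0,0.02,0,0,0,1],[0,0,0.02,0,0,0,1],[0,0,0.02,0,0,0,1]]'
python3 go.py .5038 -.0383 .040 173.6
python3 - <<'E'
from meas import *
im,d,i=cam("scene");o=cv2.resize(im[150:350,150:380,::-1],None,fx=3,fy=3,interpolation=cv2.INTER_CUBIC);cv2.imwrite("pics/pre.png",o)
np.savez("pre.npz",im=im,d=d);P=cloud(i,d);m=biggest(masks(im)["green"],(200,180,330,265))
p=P[m];print(m.sum(),p.mean(0).round(4),cv2.minAreaRect((p[:,:2]*1000).astype(np.float32)))
A=np.c_[p[:,:2],np.ones(len(p))];print("plane",np.linalg.lstsq(A,p[:,2],rcond=None)[0])
E
```

```text
time: 7.78
ee_pos: [0.5032, -0.0411, 0.0764]
tcp_rot: [-179.9, -0.1, 173.3]
wrist_force: [1.2, -0.4, -3.6]
opening: 0.0133
time: 8.2
ee_pos: [0.5026, -0.037, 0.0556]
tcp_rot: [-180.0, -0.2, 173.7]
wrist_force: [0.9, 0.2, -2.6]
opening: 0.0132
8.2 [ -4.2  -0.8 -15.3  75.6  -0.    2.1] [ 0.5026 -0.037   0.0556] [-1.7998e+02 -1.7000e-01  1.7369e+02] [ 0.9  0.2 -2.6] 0.0132
shift [-0.0014 -0.0011  0.0156] turn [-0.0004 -0.003   0.0016]
231 [ 0.5782 -0.0517  0.045 ] ((863.9669799804688, -236.70968627929688), (63.589385986328125, 760.0364379882812), 56.90175247192383)
plane [ 0.91179582 -1.06870318 -0.53746051]
```

View pics/pre.png

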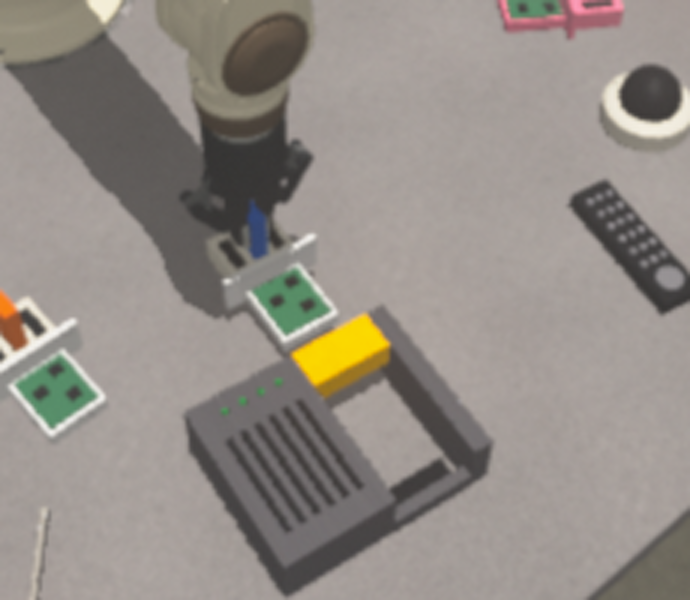

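The module is level in the gripper, with the tray in front of the bar (crop (290,300) against (345,355)). I'll refit the board with invalid depth pixels dropped.

Run:
```python
from meas import *
z=np.load("pre.npz");im,d=z["im"],z["d"];i=optics.camera_info("scene");P=cloud(i,d);m=biggest(masks(im)["green"],(200,180,330,265))&(d>0)
p=P[m];p=p[abs(p[:,2]-np.median(p[:,2]))<.01];r=cv2.minAreaRect((p[:,:2]*1000).astype(np.float32));print(len(p),p.mean(0).round(4),r)
c=np.array(r[0])/1000;M=np.array([.637,-.0532]);a=np.radians(-6.4);X=np.array([np.cos(a),np.sin(a)]);Y=np.array([-X[1],X[0]])
A=np.c_[p[:,:2]@np.c_[X,Y],np.ones(len(p))];print("plane slopes bay x,y",np.linalg.lstsq(A,p[:,2],rcond=None)[0].round(3))
print("board in bay",(c-M)@X,(c-M)@Y,"mean",(p.mean(0)[:2]-M)@Y)
h=np.array([.5026,-.037]);print("tcp in bay",(h-M)@X,(h-M)@Y,"board yaw from tcp",np.degrees(np.arctan2(*(c-h)[::-1])))
```

```text
229 [ 0.5731 -0.048   0.0359] ((570.9422607421875, -46.693756103515625), (46.43193817138672, 60.32187271118164), 84.59732818603516)
plane slopes bay x,y [-0.005  0.01   0.039]
board in bay -0.06637130614650466 -0.0008976892004716249 mean -0.0019711740444591837
tcp in bay -0.1353682050369266 0.0011176158018715203 board yaw from tcp -8.073055639266721
```

```bash
python3 -m inch '[[0,-0.0005,0.005,0,-0.0015,0,1],[-0.001,-0.001,0.012,0,-0.003,0.0015,1],[-0.001,-0.001,0.0165,0,-0.003,0.0015,1],[-0.001,-0.001,0.0165,0,-0.003,0.0015,1],[-0.001,-0.001,0.0165,0,-0.003,0.0015,1]]'
python3 go.py .6032 -.0494 .039 173.6
```

```text
time: 8.67
ee_pos: [0.5041, -0.0392, 0.04]
tcp_rot: [-180.0, 0.1, 173.5]
wrist_force: [0.6, 0.9, -4.1]
opening: 0.0129
8.6667 [ -4.4  -0.4 -16.7  73.6  -0.    2.1] [ 0.5041 -0.0392  0.04  ] [-1.7997e+02  9.0000e-02  1.7352e+02] [ 0.6  0.9 -4.1] 0.0129
shift [-0.0996  0.001   0.0011] turn [-0.0005  0.0015 -0.0014]
```

Slide in, stopping about 7 mm short of flush.

```bash
python3 -m inch '[[-0.004,0,0.001,0,0,0,1],[-0.011,0,0.001,0,0,0,1],[-0.02,0,0.001,0,0,0,1],[-0.03,0.001,0.001,0,0,0,1],[-0.04,0.001,0.001,0,0,0,1],[-0.05,0.001,0.001,0,0,0,1],[-0.06,0.001,0.001,0,0,0,1],[-0.07,0.001,0.001,0,0,0,1],[-0.08,0.001,0.001,0,0,0,1],[-0.088,0.001,0.001,0,0,0,1],[-0.092,0.001,0.001,0,0,0,1],[-0.092,0.001,0.001,0,0,0,1]]'
python3 -m inch '[[0,0,0,0,0,0,1],[0,0,0,0,0,0,1]]'
python3 go.py .6032 -.0494 .0375 173.6
```

```text
time: 9.67
ee_pos: [0.5969, -0.0487, 0.0393]
tcp_rot: [-180.0, 0.1, 173.5]
wrist_force: [-0.2, 0.8, -2.9]
opening: 0.0133
time: 9.83
ee_pos: [0.5956, -0.0486, 0.0396]
tcp_rot: [-180.0, 0.1, 173.5]
wrist_force: [0.5, -0.4, -2.7]
opening: 0.0128
9.8333 [-4.6 11.9 -3.4 74.6 -0.   1.8] [ 0.5956 -0.0486  0.0396] [-1.7997e+02  1.1000e-01  1.7352e+02] [ 0.5 -0.4 -2.7] 0.0128
shift [-0.0076  0.      0.0021] turn [-0.0004  0.0019 -0.0015]
```

```bash
python3 -m inch '[[0,0,0.001,0,0,0,1],[-0.001,0,0.002,0,0,0,1],[-0.003,0,0.002,0,0,0,1],[-0.005,0,0.002,0,0,0,1],[-0.005,0,0.002,0,0,0,1]]'
python3 -m inch '[[-0.001,0,0,0,0,0,1],[-0.002,0,0,0,0,0,1],[-0.002,0,0,0,0,0,1]]'
python3 go.py .6032 -.0494 .0375 173.6
```

```text
time: 10.25
ee_pos: [0.6011, -0.0492, 0.0377]
tcp_rot: [-180.0, 0.1, 173.5]
wrist_force: [-0.1, -0.7, -3.9]
opening: 0.0131
time: 10.5
ee_pos: [0.6014, -0.0491, 0.0376]
tcp_rot: [-180.0, -0.1, 173.5]
wrist_force: [-9.2, 2.2, 1.9]
opening: 0.0131
10.5 [-4.7 12.9 -2.4 74.7 -0.   1.8] [ 0.6014 -0.0491  0.0376] [-1.7999e+02 -5.0000e-02  1.7350e+02] [-9.2  2.2  1.9] 0.0131
shift [-0.0018 -0.0001  0.0001] turn [-0.0001 -0.0009 -0.0018]
```

```bash
python3 -m inch '[[-0.0005,0,0,0,0,0,1],[-0.001,0,0,0,0,0,1],[-0.001,0,0,0,0,0,1]]'
python3 - <<'E'
from meas import *
s=telemetry.get_obs();print(s["torque"].round(2))
im,d,i=cam("scene");o=cv2.resize(im[205:325,195:335,::-1],None,fx=5,fy=5,interpolation=cv2.INTER_CUBIC);cv2.imwrite("pics/in.png",o)
E
```

```text
time: 10.75
ee_pos: [0.6014, -0.0491, 0.0376]
tcp_rot: [-180.0, -0.2, 173.5]
wrist_force: [-14.7, 2.5, 5.5]
opening: 0.0132
[ 0.5   2.76 -0.43]
```

View pics/in.png

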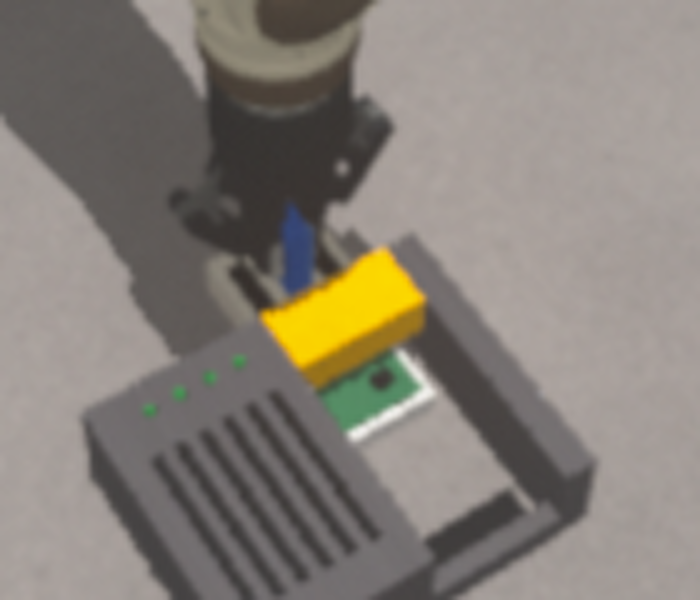

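The tray is under the bar and reaches into the bay; contact stopped the arm at about 15 N. Releasing and rising straight up.

```bash
python3 -m inch '[[0.001,0,0,0,0,0,0.9],[0.001,0,0,0,0,0,0.8],[0.001,0,0,0,0,0,0.6],[0.001,0,0,0,0,0,0.5],[0.001,0,0,0,0,0,0.5],[0.001,0,0,0,0,0,0.5],[0.001,0,-0.01,0,0,0,0.5],[0.001,0,-0.03,0,0,0,0.5],[0.001,0,-0.06,0,0,0,0.5],[0.001,0,-0.09,0,0,0,0.5],[0.001,0,-0.12,0,0,0,0.5]]'
python3 -m inch '[[0.02,0,-0.03,0,0,0,0.5],[0.05,0,-0.05,0,0,0,0.5],[0.09,0,-0.08,0,0,0,0.5],[0.13,0,-0.1,0,0,0,0.5],[0.16,0,-0.1,0,0,0,0.5],[0.2,0,-0.1,0,0,0,0.5],[0.22,0,-0.1,0,0,0,0.5],[0.22,0,-0.1,0,0,0,0.5],[0.22,0,-0.1,0,0,0,0.5]]'
python3 - <<'E'
from meas import *
M=np.array([.637,-.0532]);a=np.radians(-6.4);X=np.array([np.cos(a),np.sin(a)]);Y=np.array([-X[1],X[0]])
o=[]
for n,gb,bb,cr in (("top",(310,115,365,170),(310,165,370,215),(300,105,110,110)),("scene",(250,260,300,300),(225,220,290,270),(190,205,140,140))):
    im,d,i=cam(n);P=cloud(i,d);K=masks(im);x,y,w,h=cr;o.append(cv2.resize(im[y:y+h,x:x+w,::-1],(390,390),interpolation=cv2.INTER_CUBIC))
    for k,b in(("green",gb),("blue",bb)):
        try:
            m=biggest(K[k],b)&(d>0);p=P[m]
            if k=="blue":p=p[p[:,2]>.074]
            q=np.c_[(p[:,:2]-M)@np.c_[X,Y]*1000,p[:,2]*1000]
            print(n,k,len(q),"mean",q.mean(0).round(1),"p2/98",np.percentile(q,[2,98],axis=0).round(1).tolist(),cv2.minAreaRect(q[:,:2].astype(np.float32)))
        except Exception as e:print(n,k,e)
    # white tray end and plate ends in the bay frame
    q=np.dstack([((P[...,:2]-M)@np.c_[X,Y])*1000,P[...,2]*1000]);w=K["white"]&(d>0)
    t=q[w&(abs(q[...,1])<32)&(q[...,0]>35)&(q[...,0]<90)&(q[...,2]<28)&(q[...,2]>8)];print(" tray end x max",np.percentile(t[:,0],98).round(1),"y",np.percentile(t[:,1],[2,98]).round(1))
    t=q[(d>0)&(abs(q[...,1])<60)&(q[...,0]>-20)&(q[...,0]<10)&(abs(q[...,2]-42)<5)];print(" plate",len(t),t.mean(0).round(1) if len(t) else "",np.polyfit(t[:,1],t[:,0],1).round(3) if len(t)>5 else "")
cv2.imwrite("pics/end.png",np.hstack(o));s=telemetry.get_obs();print(s["time"],s["ee_pos"],s["wrist_force"].round(1))
E
```

```text
time: 11.72
ee_pos: [0.6024, -0.0493, 0.1598]
tcp_rot: [-180.0, 0.2, 173.5]
wrist_force: [0.0, -0.3, -0.1]
opening: 0.0428
time: 12.47
ee_pos: [0.3835, -0.0243, 0.2586]
tcp_rot: [-180.0, 0.3, 173.5]
wrist_force: [0.3, 1.1, -0.3]
opening: 0.043
top green 16 mean [60.5 -2.8 17.8] p2/98 [[58.7, -21.2, 14.6], [62.7, 16.2, 20.5]] ((60.29484939575195, -2.1891002655029297), (4.290803909301758, 38.34962463378906), 1.5406229496002197)
top blue 50 mean [-34.4  -1.4  81.6] p2/98 [[-48.3, -7.4, 74.9], [-20.1, 3.8, 85.8]] ((-34.062801361083984, -1.0311293601989746), (28.721323013305664, 11.75522232055664), 5.693116188049316)
 tray end x max 70.5 y [-29.7  26.4]
 plate 106 [-2.3 -2.4 41.8] [-1.000e-03 -2.269e+00]
scene green 111 mean [52.  -4.3 18.6] p2/98 [[38.6, -24.4, 13.5], [63.2, 20.4, 22.0]] ((52.5141487121582, -10.527427673339844), (27.3796443939209, 62.727447509765625), 10.096467971801758)
scene blue 50 mean [-31.8  -2.3  80.9] p2/98 [[-45.6, -7.7, 74.4], [-19.2, 3.8, 84.5]] ((-32.149757385253906, -2.413039207458496), (12.854643821716309, 28.008066177368164), 87.36853790283203)
 tray end x max 70.9 y [-22.7  29.6]
 plate 9 [-18.6  -1.1  43.7] [  0.11  -18.456]
12.5667 [ 0.38448672 -0.02447651  0.25756969] [-0.7  0.  -0.3]
```

View pics/end.png

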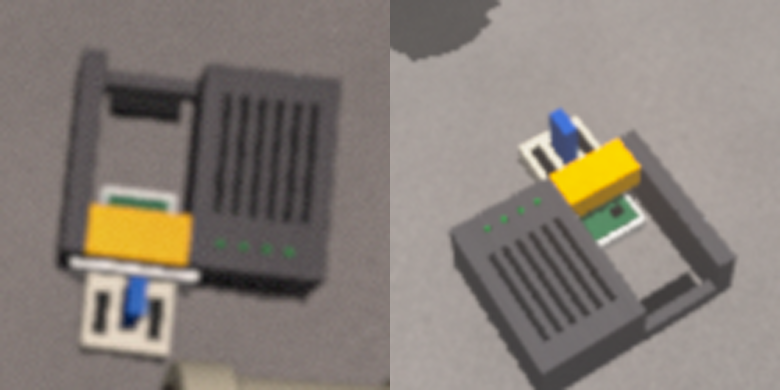

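The module is flush:
- **Tray end:** 70.5 and 70.9 mm in, with 70 expected.
- **Fin:** at x ≈ -34/-32 mm, with -34 expected; its top is 82 mm up, so the module lies flat.
- **Plate:** parallel to the front.

The robot is clear, so I'm handing in.

```bash
python3 -c "from workcell import order; print(order.job_done())"
```

```text
the job is handed in; nothing more can be done
None
```

The blue-handled module is in the bay under the yellow bar, tray first and released. I handed the job in at about 12.6 s, with the arm clear of everything.

I picked the white-bodied module and never reached for the pink look-alike or the orange module. I carried the module over, lowered it and slid it in until the face plate met the chassis, with the wrist force reading about 16 N.

**Last checks, after letting go:**

| Check | Top camera | Scene camera | Expected |
|---|---|---|---|
| Tray end depth | 70.5 mm | 70.9 mm | 70 mm |
| Handle centre, x from mouth | -34 mm | -32 mm | -34 mm |
| Sideways offset of handle | about 1–2 mm | about 2 mm | 0 mm |

- **Straight:** the plate's line in the top view is parallel to the front within about 0.1°.
- **Flat:** the fin top is at about 82 mm, as it should be with the underside on the bench.

**What did not work or disagreed:**
- Joint 6 hit its 180° limit on the first approach, so I turned the tool half round before grasping.
- The arm stopped about 2 mm before the flush position I had calculated, which is within the camera calibration error.
- From the scene camera the yellow bar hides the plate and part of the board, so its plate and board-angle fits are unusable. I relied on the top view and the tray end.
- I did not measure the orange module again at the end, but no move took the arm into it.

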